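# Put the top tier and the folded mirror back on the dressing-table tray stack

## Task

Put the wiped top tray back on the stack of clear trays, so that it sits level and square with its foot fully down inside the rim of the tier below, and have the folded red hand mirror lying flat and fully home in that tray's pink moulded recess, handle side up and its hinge in the notch. Lower both into place, do not drop them, and leave the trinket pot, hairbrush and nail clipper where they are.

Things in the scene. Friction and masses are not known exactly. Their poses are not given: they have to be found in the camera images.
- stack: The three lower tiers of clear plastic trays in one stack, 210 (x) x 150 (y) mm outside, 98 mm high to the rim, holding bangles and lipsticks. Stands firm on the table and does not move. Origin: centre of its underside, on the table; z up, x along its long side. Yaw within 0.4 rad of zero.
- stack_rim (a point): Centre of the stack's open top, in the plane of the rim (98 mm above the table). The opening is 200 (x) x 140 (y) mm inside a rim 5 mm wide; nothing stands in the 24 mm below the rim. Axes as stack.
- tray: Loose top tier, 0.18-0.35 kg: clear tray 210 (x) x 150 (y) mm, upright on the table at first, yaw within 0.4 rad of zero. Origin: centre of its underside, z up. Round-edged foot 196 x 136 mm, 8 mm deep; when nested the shell above the foot rests on the rim, origin 8 mm below the rim plane, 2 mm play each way, either way round. Floor at 11 mm, walls and middle partition up to 26 mm; -x half empty.
- tray_handle (a point): Middle of the tray's pink bridge-handle bar, 52 mm above the underside, over the tray's centre and close to its centre of mass. Bar 12 mm thick (x), 12 mm high (46 to 58 mm up), 110 mm long (y), on posts at y = -50 and +50 mm; open below it down to the partition at 26 mm. Grip it across x from above. Axes as tray.
- tray_recess (a point): Centre of the mirror recess's floor, 60 mm to +x of the tray's centre, 11 mm above its underside. Pink surround 9 mm high; opening 76 (x) x 120 (y) mm, and a hinge notch 34 mm wide (x), 12 mm long through the middle of its +y side. The handle bar begins 54 mm to -x of here and is higher than the mirror: keep the gripper under 75 mm between the pads there. Axes as tray.
- tray_notch (a point): Point in the hinge notch, 62 mm to +y of tray_recess, at the level of the recess floor; the mirror's hinge point lies here when it is seated. Axes as tray.
- mirror: Folded red plastic two-sided hand mirror, 0.09-0.18 kg, lying handle side up on the table; case 72 (x) x 116 (y) x 12 mm, underside round-edged. Origin: centre of its underside, z up. A hinge knuckle 28 mm wide sticks out 9 mm past its +y end. Seated: origin at tray_recess, 2 mm play each way, same yaw as the tray. At first its yaw is within 0.6 rad of zero.
- mirror_grip (a point): Middle of the darker red handle folded along the top of the mirror, 19 mm above the mirror's underside, straight above its origin. Handle 22 mm wide (x), 14 mm high (12 to 26 mm above the mirror's underside), from y = -48 to +56 mm. Grip it across x from above, fingertips just clear of the case (12 mm up).
- mirror_hinge (a point): Hinge end of the mirror: 62 mm to +y of its origin, at the level of its underside.
- pot: Turquoise ceramic trinket pot with lid, 72 mm across, 68 mm high, loose; origin at the centre of its underside. Leave alone (20 mm).
- hairbrush: Round wooden hairbrush, bristles down, 30 mm high: origin under the centre of the 68 mm round head, handle reaching 148 mm to its -x. Loose, leave alone (20 mm).
- clipper: Steel nail clipper, 60 (x) x 13 x 15 mm, loose; origin at the centre of its underside. Leave alone (20 mm).
Things that resemble listed ones, but are neither listed nor needed, are in the scene too. Leave any green or yellow look-alike of the mirror alone.

How it is judged (in metres and radians):
At the end, for the whole second after the job is handed in: Tray nested on the stack: origin 6-10.5 mm below the rim plane, centred in 5 mm, tilt < 0.025, square in 0.06 rad either way round. Mirror in the recess: origin within 2 mm in height, 4 mm in x, y; handle up, tilt < 0.035, square in 0.07 rad, hinge within 9 mm of the notch point. Both at rest (z of tray in the frame of stack_rim between -0.0105 and -0.006 m and horizontal distance between tray and stack_rim below 0.005 m and angle between tray's own z axis and vertical below 0.025 rad and angle between the x axis of tray and the x axis of stack, either way round below 0.06 rad and z of mirror in the frame of tray_recess between -0.002 and 0.002 m and x of mirror in the frame of tray_recess between -0.004 and 0.004 m and y of mirror in the frame of tray_recess between -0.004 and 0.004 m and horizontal distance between mirror_hinge and tray_notch below 0.009 m and angle between mirror's own z axis and vertical below 0.035 rad and angle between the y axis of mirror and the y axis of tray, either way round below 0.07 rad and linear speed of each of tray, mirror below 0.01 m/s); the robot touches nothing.
It fails at once if the trinket pot is disturbed (moved more than 20 mm) (distance of pot from where it was at the start of the episode above 0.02 m).
It fails at once if the hairbrush is disturbed (moved more than 20 mm) (distance of hairbrush from where it was at the start of the episode above 0.02 m).
It fails at once if the nail clipper is disturbed (moved more than 20 mm) (distance of clipper from where it was at the start of the episode above 0.02 m).
It fails at once if the tray is dropped (falls free of the fingers faster than 0.6 m/s, a drop of some 20 mm) (linear speed of tray above 0.6 m/s and contact force between the fingers and tray below 0.05 N).
It fails at once if the mirror is dropped (falls free of the fingers faster than 0.6 m/s, a drop of some 20 mm) (linear speed of mirror above 0.6 m/s and contact force between the fingers and mirror below 0.05 N).
It also fails if it takes over 69 s, if anything falls off the work surface, if the arm or the gripper's body presses on something with over 40 N, if the wrist force passes 120 N, or if a joint passes its speed limit or range.

## Robot

A 6-joint arm with a two-finger parallel gripper is mounted at the origin on the work surface. World frame = base frame: x ahead of the robot, y to its left, z up, the work surface at z = 0. Lengths are in m, angles in degrees, forces in N, time in s.
With the tool pointing down it reaches from about 0.375 to 0.825 m from the base axis. Payload 5.5 kg.
Tool frame: the origin (TCP) lies at the very end of the fingers, on their centre line; the grasp point (between the pads) lies 19 mm behind it; z points along the fingers, y is the line along which they close (so a half turn about z gives the same grasp; the last joint's range is limited). The gripper opens to 85 mm and grips with 20 to 120 N. Pads are 22 mm wide; open, the fingers measure 114 mm over their backs; the gripper's body (76 mm by 85 mm) begins 54 mm behind the grasp point. The pads swing forward as they close: fully open they stand 13 mm farther back than shut.
Start: joints at [69.041, 17.962, -2.699, 69.339, 0, 90], TCP at [0.215, 0.56, 0.231] pointing down, gripper open.
Joint ranges: [-152.73, 152.73], [-39.44, 99.34], [-58.76, 71.6], [-118.89, 123.64], [-81.53, 83.1], [-180, 180]. Speed limits (degrees/s): [136.94, 136.94, 172.46, 180, 180, 180].

## Interface

Orientations are given as a 3x3 rotation matrix whose columns are the frame's x, y, z axes.
In Python, from bench import manip gives the robot as it stands.
- The arm moves only by the tool drive_tool, never from a script. Its argument "motion" is a list of rows, each a list of 7 numbers: the shift along the tool's x, y, z as a fraction of full scale, then the turn, a rotation vector about the tool's x, y, z as a fraction of full scale, then the opening, from 0 (shut) to 1 (fully open). A call has 1 to 10 rows; each row is the pose to reach, as a shift and turn from the pose commanded when the call began, along the tool's axes at that moment; what a row does not reach only later rows make up. Full scale, the value 1, is 200 mm for a shift and 45 degrees for a turn. A row lasts 1/12 s, in which the tool goes at most 41.7 mm and 7.16 degrees, less where a joint would pass 70% of its speed; a pose out of reach is approached as far as the arm can. A call with a number of a shift or a turn outside -1 to 1 is refused whole. A call with a gripper value outside its range is refused whole. The fingers move at their own pace and stop on an object; "grip_force" is the grip in N (left out, the last holds). Time passes only in rows, so rows that repeat a pose let the fingers close. It gives the time, the measured TCP pose, the force, the opening and the grip force at its end, in the units of the state.
- manip.read_state(): the state, without advancing time (a new reading comes with each control period).
- manip.camera(name): name is "scene" or "top"; returns the picture (480x640x3 uint8, blue, green, red); there is no depth.
- manip.calibration(name): a dict with "mtx" (3x3 intrinsics, pixels), "extrinsics" (4x4, takes a point from camera to world coordinates). Camera axes: x right, y down, z forward; pixel columns grow to the right and rows downward; lengths in m; the calibration is good to about 2 mm. A picture is of the moment at which its call begins. calibration takes no time and is no camera call.
- manip.job_done(): hands the job in; it is judged then, once.
The state is a dict: "time": time; "q": joint angles; "joint_velocities": joint speeds; "joint_efforts": joint torques, N m; "tcp_pos": TCP position; "tool_rot": TCP orientation; "wrist_force": force on the tool from outside, world axes, zero at the start; "ft_torque": the same for the moment, N m; "opening": finger opening in m; "grip_force": force on a finger pad.
Only numpy, scipy, OpenCV 4.12 (cv2) and the standard library are available. Lean on these libraries where they do the work, as an engineer would, in place of code of your own. Each camera call takes 0.05 s, during which the arm holds its last target. There are 200 camera calls.

## Working session

There is one attempt and no reset: what is moved stays moved. The work goes in short steps, Python scripts to look and compute and a tool call to move; the robot and the scene stay as the last step left them, time stands still between calls to the robot, and variables do not carry over. Pictures are saved under pics/ and viewed, at most 10 in all, crops included, and the job is handed in when it is done.

Besides the shell and the picture viewer there is one more tool, called after "Request:" as name([rows], argument=value, ...), one row to a line, values as JSON. drive_tool: Moves the arm, as the interface text tells. Its arguments: {"type":"object","properties":{"motion":{"type":"array"},"grip_force":{"type":"number"}},"required":["motion"]}

```bash
mkdir -p pics; ls; cat > go.py <<'E'
from bench import manip
import cv2, numpy as np
E
python3 - <<'E'
from go import *
for n in ("top","scene"):
    cv2.imwrite(f"pics/{n}0.png",manip.camera(n)); c=manip.calibration(n); print(n,np.round(c["mtx"],1).tolist(),np.round(c["extrinsics"],3).tolist())
s=manip.read_state(); print(s["time"],s["tcp_pos"],np.round(s["tool_rot"],3).tolist(),s["opening"],s["wrist_force"])
E
```

```text
pics
top [[440.6, 0.0, 315.4], [0.0, 440.6, 246.9], [0.0, 0.0, 1.0]] [[-0.14, -0.969, 0.205, 0.376], [-0.99, 0.137, -0.027, 0.05], [-0.002, -0.206, -0.978, 0.98], [0.0, 0.0, 0.0, 1.0]]
scene [[496.3, 0.0, 323.0], [0.0, 496.3, 237.0], [0.0, 0.0, 1.0]] [[0.283, 0.793, -0.54, 1.065], [0.959, -0.243, 0.145, -0.077], [-0.016, -0.559, -0.829, 0.858], [0.0, 0.0, 0.0, 1.0]]
0.1 [0.21442075 0.55982829 0.23053023] [[-0.934, 0.358, -0.001], [0.358, 0.934, -0.001], [0.0, -0.002, -1.0]] 0.0854967565666224 [ 0.02085529 -0.15583914  0.16975593]
```

View pics/top0.png

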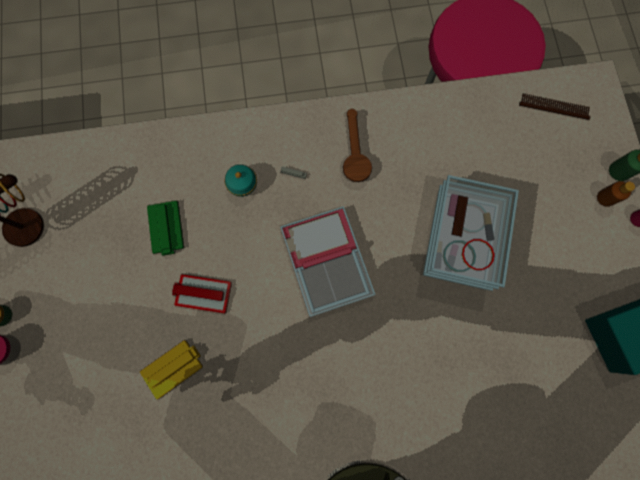

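View pics/scene0.png

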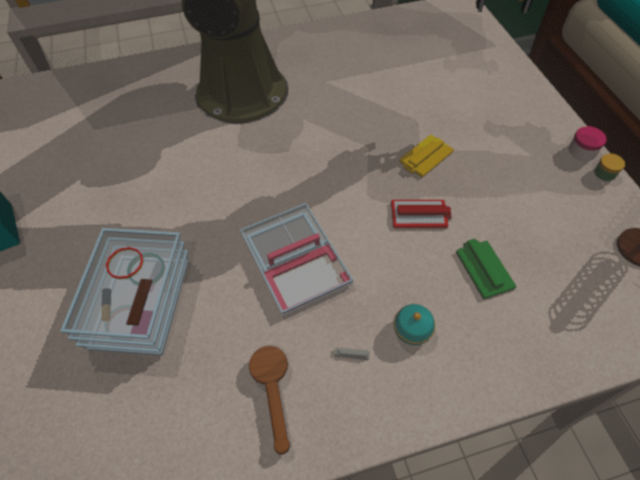

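The top view has the stack at about (472,233), the loose tray at (328,262) with its recess on the far side and notch on the left, and the red mirror at (202,293) with its hinge to the left. I'll zoom in on these three in both views.

```bash
python3 - <<'E'
from go import *
t=cv2.imread("pics/top0.png"); s=cv2.imread("pics/scene0.png")
def c(im,x,y,w,h,W,H): return cv2.resize(im[y:y+h,x:x+w],(W,H),interpolation=cv2.INTER_CUBIC)
# tray, stack, each 100x75 -> x4
A=np.hstack([c(t,270,195,120,130,400,433)[:300],c(t,270,195,120,130,400,433)[:300]])
row1=np.hstack([c(t,270,200,120,120,400,400),c(t,415,170,120,120,400,400)])
row2=np.hstack([c(t,162,265,80,60,267,200),c(s,235,195,130,97,266,200),c(s,380,185,80,60,267,200)])
im=np.vstack([row1,row2]); im=cv2.convertScaleAbs(im,alpha=1.3)
cv2.imwrite("pics/z1.png",im); print(im.shape)
for n,i in(("t",t),("s",s)):
    hsv=cv2.cvtColor(i,cv2.COLOR_BGR2HSV)
    m=(((hsv[...,0]<6)|(hsv[...,0]>174))&(hsv[...,1]>140)&(hsv[...,2]>60)).astype(np.uint8)
    k,l,st,ce=cv2.connectedComponentsWithStats(m)
    print(n,[(st[j].tolist(),ce[j].round(1).tolist()) for j in range(1,k) if st[j,4]>60])
for p in((190,292),(202,284),(220,296),(230,290),(335,230),(330,245),(320,262)): print(p,t[p[1],p[0]])
E
```

```text
(600, 800, 3)
t [([284, 210, 72, 58, 773], [324.9, 246.7]), ([462, 239, 32, 31, 141], [477.7, 253.6]), ([172, 274, 59, 39, 860], [200.0, 292.9])]
s [([392, 200, 58, 27, 617], [422.1, 213.8]), ([106, 249, 37, 29, 84], [121.9, 265.5])]
(190, 292) [ 5  5 82]
(202, 284) [93 99 91]
(220, 296) [10 10 81]
(230, 290) [38 44 60]
(335, 230) [118 121 115]
(330, 245) [119 120 115]
(320, 262) [42 36 85]
```

View pics/z1.png

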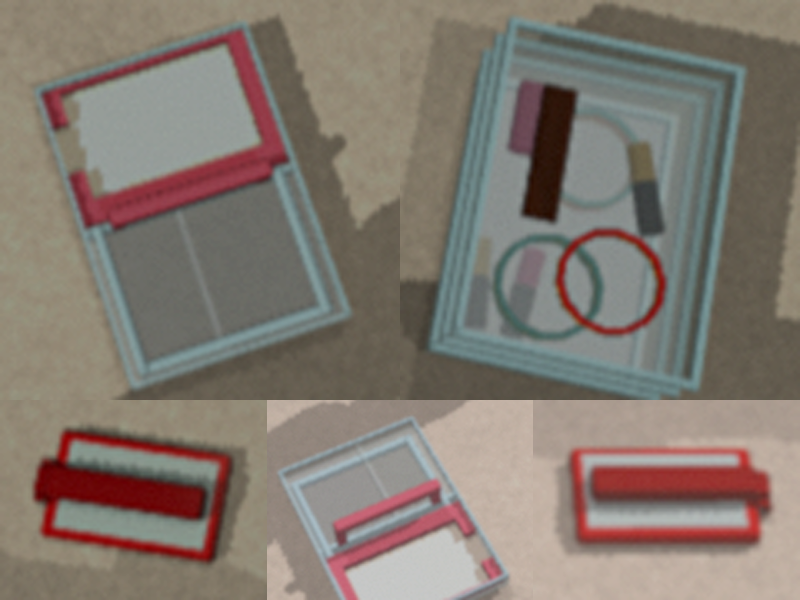

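The tray and mirror outlines are clear. The top rim of the stack is mixed up with the lower tiers, so I'll zoom in on that in both views.

```bash
python3 - <<'E'
from go import *
t=cv2.imread("pics/top0.png"); s=cv2.imread("pics/scene0.png")
def c(im,x,y,w,h,W,H): return cv2.resize(im[y:y+h,x:x+w],(W,H),interpolation=cv2.INTER_CUBIC)
im=np.hstack([c(t,420,170,100,150,400,600),c(s,60,215,133,200,400,600)])
im[480:]=0
cv2.imwrite("pics/z2.png",cv2.convertScaleAbs(im[:540],alpha=1.5))
E
```

```text
(no output)
```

View pics/z2.png

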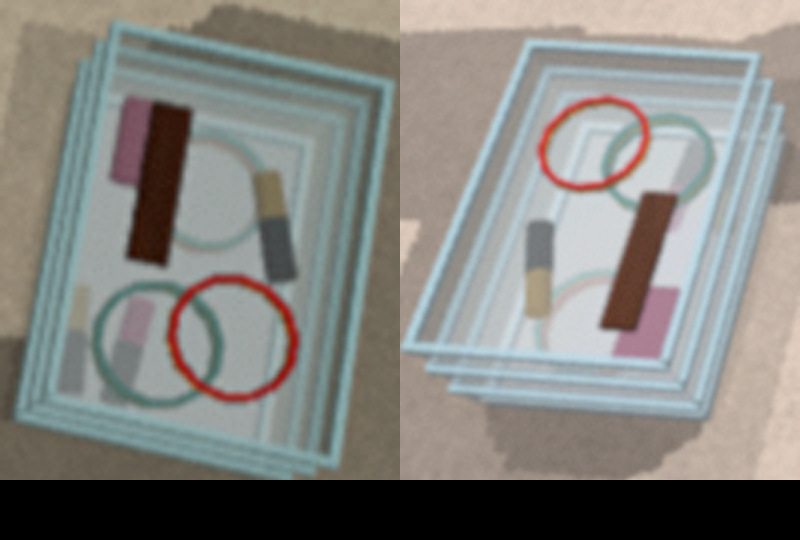

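```bash
cat >> go.py <<'E'
def ray(n,uv,z):
    c=manip.calibration(n); E=c["extrinsics"]
    uv=np.atleast_2d(np.array(uv,float)); d=np.c_[uv,np.ones(len(uv))]@np.linalg.inv(c["mtx"]).T@E[:3,:3].T
    return E[:3,3]+d*((z-E[2,3])/d[:,2])[:,None]
def pix(n,P):
    c=manip.calibration(n); E=c["extrinsics"]; p=(np.atleast_2d(P)-E[:3,3])@E[:3,:3]@c["mtx"].T
    return p[:,:2]/p[:,2:]
def unz(p,off,s): return (np.array(p,float)+.5)/s-.5+np.array(off)
def rect(P,w,h):
    """P in order (-y far..): corners matched to model by Kabsch; model order (+x+y),(+x-y),(-x-y),(-x+y)"""
    M=np.array([[w,h],[w,-h],[-w,-h],[-w,h]])/2; c=P[:,:2].mean(0); Q=P[:,:2]-c
    a=np.arctan2((M[:,0]*Q[:,1]-M[:,1]*Q[:,0]).sum(),(M*Q).sum())
    R=np.array([[np.cos(a),-np.sin(a)],[np.sin(a),np.cos(a)]])
    return c,a,np.abs(Q-M@R.T).max(),[np.linalg.norm(P[i]-P[(i+1)%4]) for i in range(4)]
E
python3 - <<'E'
from go import *
T={}
T["stack"]=[("top",unz([(110,20),(395,78),(336,470),(50,406)],(420,170),4)),("scene",unz([(268,369),(4,350),(127,40),(362,55)],(60,215),3.0075))]
T["tray"]=[("top",unz([(36,90),(250,24),(350,316),(136,388)],(270,200),10/3)),("scene",np.array([(352.3,281.5),(282,312.5),(241,229),(306,205)]))]
T["mirror"]=[("top",unz([(63,430-400),(230,55),(212,162),(42,135)],(162,265),3.34)),("scene",np.array([(447.4,227.5),(393.5,227.2),(392.6,200),(444.4,200)]))]
dim=dict(stack=(.21,.15,.098),tray=(.21,.15,.026),mirror=(.072,.116,.012))
for k,v in T.items():
    w,h,z=dim[k]
    for n,p in v:
        P=ray(n,p,z); c,a,e,s=rect(P,w,h); print(k,n,c.round(4),round(np.degrees(a),2),round(e,4),np.round(s,3))
E
```

```text
stack top [ 0.5501 -0.3061] -20.64 0.0026 [0.151 0.212 0.145 0.211]
stack scene [ 0.5522 -0.3043] -21.15 0.0013 [0.149 0.208 0.151 0.208]
tray top [0.5419 0.0015] 10.09 0.0021 [0.151 0.207 0.146 0.209]
tray scene [0.5467 0.0033] 9.54 0.0032 [0.146 0.21  0.145 0.206]
mirror top [0.5098 0.283 ] -16.41 0.0023 [0.113 0.071 0.113 0.07 ]
mirror scene [0.5159 0.2832] -17.91 0.003 [0.111 0.072 0.111 0.072]
```

```bash
cat >> go.py <<'E'
from scipy.spatial.transform import Rotation as Ro
def Rt(yaw): # tool down, tool y at angle yaw (deg)
    c,s=np.cos(np.radians(yaw)),np.sin(np.radians(yaw)); return np.array([[-s,c,0],[c,s,0],[0,0,-1.]])
def plan(wps):
    s=manip.read_state(); p=np.array(s["tcp_pos"]); R=np.array(s["tool_rot"])
    print("t",round(s["time"],2),"tcp",p.round(4),"yaw",np.degrees(np.arctan2(R[1,1],R[0,1])).round(2),"op",round(s["opening"],4),"grip",round(s["grip_force"],1),"F",np.round(s["wrist_force"],1))
    for pos,yaw in wps:
        pos=np.array(pos,float)
        while 1:
            d=R.T@(pos-p)/.2; r=Ro.from_matrix(R.T@Rt(yaw)).as_rotvec(degrees=True)/45
            f=min(1,.99/max(abs(d).max(),abs(r).max(),1e-9)); print(np.r_[d*f,r*f].round(4).tolist(),"rows",int(np.ceil(max(np.linalg.norm(d*f)*200/41.7,np.linalg.norm(r*f)*45/7.16)))+1)
            p=p+R@(d*f)*.2; R=R@Ro.from_rotvec(r*f*45,degrees=True).as_matrix()
            if f==1: break
E
python3 -c "
from go import *
plan([((.544,.0025,.12),9.9),((.544,.0025,.034),9.9)])"
```

```text
t 0.1 tcp [0.2144 0.5598 0.2305] yaw 69.04 op 0.0855 grip 0.0 F [ 0.  -0.2  0.2]
[-0.99, -0.7856, 0.217, -0.0007, 0.0004, 0.5131] rows 8
[-0.99, -0.2717, 0.1757, -0.0006, 0.0003, 0.4168] rows 6
[-0.9451, 0.0563, 0.1617, -0.0005, 0.0003, 0.3843] rows 6
[0.0, 0.0, 0.43, 0.0, 0.0, 0.0] rows 4
```

Request:
drive_tool([
  [-0.99,-0.786,0.217,0,0,0.513,1],
  [-0.99,-0.786,0.217,0,0,0.513,1],
  [-0.99,-0.786,0.217,0,0,0.513,1],
  [-0.99,-0.786,0.217,0,0,0.513,1],
  [-0.99,-0.786,0.217,0,0,0.513,1],
  [-0.99,-0.786,0.217,0,0,0.513,1],
  [-0.99,-0.786,0.217,0,0,0.513,1],
  [-0.99,-0.786,0.217,0,0,0.513,1],
])

```text
time: 0.77
tcp_pos: [0.3438, 0.3401, 0.1872]
tool_rot: [[-0.716, 0.698, -0.001], [0.698, 0.716, -0.001], [-0.0, -0.002, -1.0]]
wrist_force: [-0.2, -0.2, -0.2]
opening: 0.0856
grip_force: 0.0
```

Request:
drive_tool([
  [-0.99,-0.272,0.176,0,0,0.417,1],
  [-0.99,-0.272,0.176,0,0,0.417,1],
  [-0.99,-0.272,0.176,0,0,0.417,1],
  [-0.99,-0.272,0.176,0,0,0.417,1],
  [-0.99,-0.272,0.176,0,0,0.417,1],
  [-0.99,-0.272,0.176,0,0,0.417,1],
  [-0.99,-0.272,0.176,0,0,0.417,1],
])

```text
time: 1.35
tcp_pos: [0.4484, 0.1655, 0.1524]
tool_rot: [[-0.454, 0.891, -0.001], [0.891, 0.454, 0.0], [0.001, -0.001, -1.0]]
wrist_force: [0.3, -0.2, -0.1]
opening: 0.0856
grip_force: 0.0
```

Request:
drive_tool([
  [-0.945,0.056,0.162,0,0,0.384,0.6],
  [-0.945,0.056,0.162,0,0,0.384,0.6],
  [-0.945,0.056,0.162,0,0,0.384,0.6],
  [-0.945,0.056,0.162,0,0,0.384,0.6],
  [-0.945,0.056,0.162,0,0,0.384,0.6],
  [-0.945,0.056,0.162,0,0,0.384,0.6],
  [-0.945,0.056,0.162,0,0,0.384,0.6],
  [-0.945,0.056,0.162,0,0,0.384,0.6],
  [-0.945,0.056,0.162,0,0,0.384,0.6],
])

```text
time: 2.1
tcp_pos: [0.5437, 0.0051, 0.1206]
tool_rot: [[-0.175, 0.985, -0.0], [0.985, 0.175, 0.001], [0.001, 0.0, -1.0]]
wrist_force: [-0.4, 0.1, 0.5]
opening: 0.0514
grip_force: 0.0
```

```bash
python3 -c "
from go import *
t=manip.camera('top');s=manip.camera('scene')
def c(im,p): p=np.round(p).astype(int)[0]; return cv2.resize(im[p[1]-75:p[1]+75,p[0]-66:p[0]+67],(400,450),interpolation=cv2.INTER_CUBIC)
P=[[.544,.0025,.04]]
cv2.imwrite('pics/z3.png',cv2.convertScaleAbs(np.hstack([c(t,pix('top',P)),c(s,pix('scene',P))]),alpha=1.4))
plan([((.544,.0025,.12),9.9),((.544,.0025,.034),9.9)])"
```

```text
t 2.2 tcp [0.5438 0.0046 0.1207] yaw 10.05 op 0.051 grip 0.0 F [ 0.3 -0.6 -0.4]
[-0.0107, -0.001, 0.0034, 0.0004, -0.0003, 0.0034] rows 2
[0.0, 0.0, 0.43, -0.0, 0.0, -0.0] rows 4
```

View pics/z3.png

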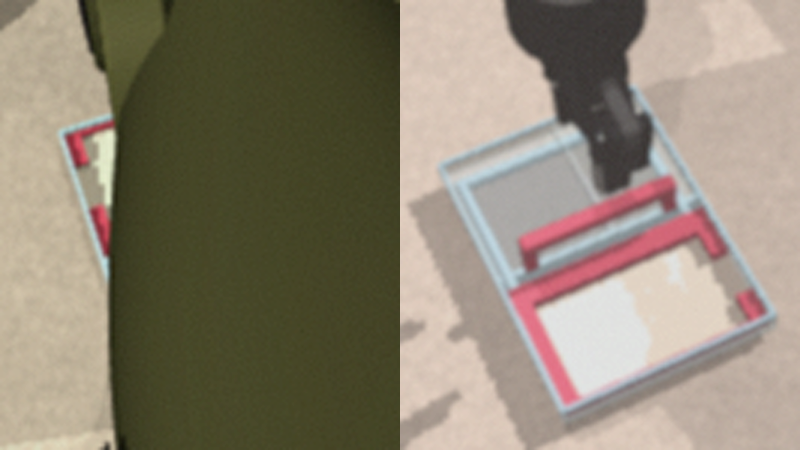

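The scene view shows the bar from about (523,240) to (675,182) in the crop, with the open fingers above it. I'll check the bar's position at its own height.

```bash
python3 -c "
from go import *
o=np.round(pix('scene',[[.544,.0025,.04]])).astype(int)[0]-[66,75]
f=lambda L,z:ray('scene',unz([(x-400,y) for x,y in L],o,3.0),z)
print(f([(521,240),(525,250),(671,180),(676,190)],.058).round(4).tolist())
P=f([(775,316),(565,411),(441,166),(635,92)],.026); print(rect(P,.21,.15))
"
```

```text
[[0.5519, -0.0485, 0.058], [0.5599, -0.0477, 0.058], [0.5356, 0.0553, 0.058], [0.544, 0.0562, 0.058]]
(array([0.54657781, 0.00410822]), np.float64(0.1777988332520506), np.float64(0.004885071039314071), [np.float64(0.1461136071242999), np.float64(0.20610685924463099), np.float64(0.1452430844759907), np.float64(0.2030563114473437)])
```

Request:
drive_tool([
  [-0.01,0.01,0.1,0,0,0.003,0.6],
  [-0.01,0.01,0.2,0,0,0.003,0.6],
  [-0.01,0.01,0.3,0,0,0.003,0.6],
  [-0.01,0.01,0.38,0,0,0.003,0.6],
  [-0.01,0.01,0.42,0,0,0.003,0.6],
  [-0.01,0.01,0.433,0,0,0.003,0.6],
  [-0.01,0.01,0.433,0,0,0.003,0.6],
  [-0.01,0.01,0.433,0,0,0.003,0.6],
], grip_force=60)

```text
time: 2.87
tcp_pos: [0.5471, 0.0016, 0.0346]
tool_rot: [[-0.17, 0.985, 0.001], [0.985, 0.17, 0.0], [-0.0, 0.001, -1.0]]
wrist_force: [0.5, 0.8, -0.6]
opening: 0.0512
grip_force: 0.0
```

Request:
drive_tool([
  [0,0,0,0,0,0,0.4],
  [0,0,0,0,0,0,0.3],
  [0,0,0,0,0,0,0.2],
  [0,0,0,0,0,0,0.1],
  [0,0,0,0,0,0,0],
  [0,0,0,0,0,0,0],
  [0,0,0,0,0,0,0],
  [0,0,0,0,0,0,0],
])

```text
time: 3.53
tcp_pos: [0.5465, 0.0012, 0.0344]
tool_rot: [[-0.17, 0.985, 0.0], [0.985, 0.17, -0.0], [-0.0, 0.0, -1.0]]
wrist_force: [-2.1, -0.5, 6.1]
opening: 0.0105
grip_force: 59.1
```

```bash
python3 -c "
from go import *
plan([((.546,.003,.20),9.8),((.551,-.305,.20),-20.9)])"
```

```text
t 3.53 tcp [0.5465 0.0012 0.0344] yaw 9.78 op 0.0105 grip 59.1 F [-2.1 -0.5  6.1]
[0.0092, -0.0006, -0.828, 0.0005, 0.0002, -0.0005] rows 5
[-0.99, -0.1545, 0.0, 0.0, 0.0, 0.4438] rows 6
[-0.5281, 0.1036, -0.0, -0.0, -0.0, 0.2384] rows 4
```

Request:
drive_tool([
  [0,0,-0.02,0,0,0,0],
  [0,0,-0.06,0,0,0,0],
  [0,0,-0.14,0,0,0,0],
  [0,0,-0.24,0,0,0,0],
  [0,0,-0.36,0,0,0,0],
  [0,0,-0.48,0,0,0,0],
  [0,0,-0.6,0,0,0,0],
  [0,0,-0.72,0,0,0,0],
  [0,0,-0.8,0,0,0,0],
  [0,0,-0.828,0,0,0,0],
])

```text
time: 4.37
tcp_pos: [0.548, 0.0013, 0.2027]
tool_rot: [[-0.17, 0.985, 0.005], [0.985, 0.17, 0.0], [-0.001, 0.005, -1.0]]
wrist_force: [-0.7, -0.2, -2.1]
opening: 0.0109
grip_force: 58.7
```

Request:
drive_tool([
  [-0.05,-0.008,0,0,0,0.022,0],
  [-0.14,-0.022,0,0,0,0.063,0],
  [-0.26,-0.041,0,0,0,0.117,0],
  [-0.38,-0.059,0,0,0,0.17,0],
  [-0.5,-0.078,0,0,0,0.224,0],
  [-0.62,-0.097,0,0,0,0.278,0],
  [-0.74,-0.115,0,0,0,0.332,0],
  [-0.86,-0.134,0,0,0,0.386,0],
  [-0.95,-0.148,0,0,0,0.426,0],
  [-0.99,-0.154,0,0,0,0.444,0],
])

```text
time: 5.2
tcp_pos: [0.5484, -0.2018, 0.1974]
tool_rot: [[0.182, 0.983, -0.003], [0.983, -0.182, -0.0], [-0.001, -0.003, -1.0]]
wrist_force: [-0.1, -0.3, -3.0]
opening: 0.0112
grip_force: 58.7
```

Request:
drive_tool([
  [-0.05,0.01,0,0,0,0.023,0],
  [-0.14,0.027,0,0,0,0.063,0],
  [-0.25,0.049,0,0,0,0.113,0],
  [-0.35,0.069,0,0,0,0.158,0],
  [-0.44,0.086,0,0,0,0.199,0],
  [-0.5,0.098,0,0,0,0.226,0],
  [-0.528,0.104,0,0,0,0.238,0],
  [-0.528,0.104,0,0,0,0.238,0],
  [-0.528,0.104,0,0,0,0.238,0],
  [-0.528,0.104,0,0,0,0.238,0],
])

```text
time: 6.03
tcp_pos: [0.5514, -0.3056, 0.1991]
tool_rot: [[0.356, 0.935, -0.0], [0.935, -0.356, 0.001], [0.001, -0.001, -1.0]]
wrist_force: [-0.2, 0.7, -3.2]
opening: 0.0107
grip_force: 58.7
```

```bash
python3 -c "
from go import *
t=manip.camera('top');s=manip.camera('scene')
def c(im,p): p=np.round(p).astype(int)[0]; print(p); p=np.maximum(p,[75,75]); return cv2.resize(im[p[1]-75:p[1]+75,p[0]-75:p[0]+75],(400,400),interpolation=cv2.INTER_CUBIC)
P=[[.551,-.305,.14]]
cv2.imwrite('pics/z4.png',cv2.convertScaleAbs(np.hstack([c(t,pix('top',P)),c(s,pix('scene',P))]),alpha=1.4))
plan([])"
```

```text
[482 224]
[115 266]
t 6.13 tcp [ 0.5516 -0.3056  0.1994] yaw -20.83 op 0.0108 grip 58.7 F [-0.   0.6 -3.5]
```

View pics/z4.png

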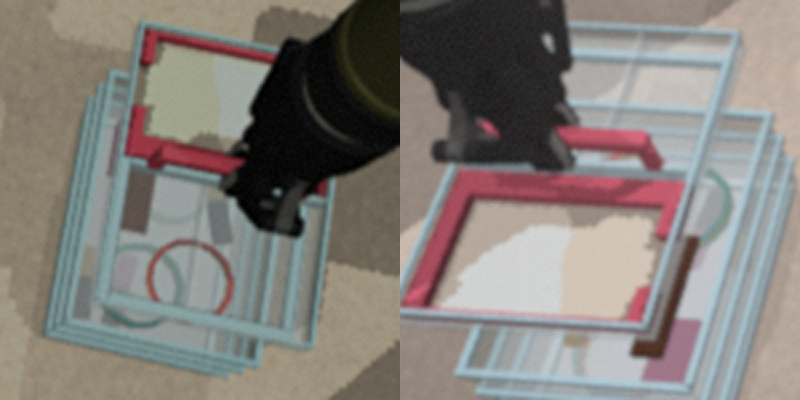

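The tray is hanging level. Its +y edge is visible in both views, from (140,24) to (98,300) in the top crop and from (650,327) to (740,32) in the scene crop. I'll compare its centre with the TCP.

```bash
python3 -c "
from go import *
z=.1994-.0344+.026
for n,L,o in (('top',[(140,24),(98,300)],(407,149)),('scene',[(650-400,327),(740-400,32)],(40,191))):
    P=ray(n,unz(L,o,400/150),z)[:,:2]; d=P[0]-P[1]; l=np.linalg.norm(d); d/=l; c=P.mean(0)+.075*np.array([d[1],-d[0]])
    print(n,c.round(4),np.degrees(np.arctan2(d[1],d[0])).round(2),l)
# stack rim corners in the same pictures, top: TL,BL  scene: BR(+x+y),(-x+y)
P=ray('scene',unz([(692-400,388),(772-400,113)],(40,191),400/150),.098)[:,:2]; d=P[0]-P[1]; l=np.linalg.norm(d); d/=l
print('stack',P.mean(0)+.075*np.array([d[1],-d[0]]),np.degrees(np.arctan2(d[1],d[0])),l)
P=ray('top',unz([(112,73),(73,310)],(407,149),400/150),.098); print(P)
"
```

```text
top [ 0.5523 -0.3038] -19.89 0.2049164023588584
scene [ 0.5555 -0.3014] -20.22 0.2072242967449847
stack [ 0.55149758 -0.3049675 ] -20.916026779195068 0.2052237266124289
[[ 0.67179739 -0.27512248  0.098     ]
 [ 0.48903156 -0.20739573  0.098     ]]
```

```bash
python3 -c "
from go import *
plan([((.5494,-.3082,.137),-21.1)])"
```

```text
t 6.13 tcp [ 0.5516 -0.3056  0.1994] yaw -20.83 op 0.0108 grip 58.7 F [-0.   0.6 -3.5]
[-0.016, -0.0055, 0.3118, -0.0002, -0.0004, 0.006] rows 3
```

Request:
drive_tool([
  [-0.016,-0.005,0.03,0,0,0.006,0],
  [-0.016,-0.005,0.08,0,0,0.006,0],
  [-0.016,-0.005,0.15,0,0,0.006,0],
  [-0.016,-0.005,0.21,0,0,0.006,0],
  [-0.016,-0.005,0.26,0,0,0.006,0],
  [-0.016,-0.005,0.29,0,0,0.006,0],
  [-0.016,-0.005,0.31,0,0,0.006,0],
  [-0.016,-0.005,0.312,0,0,0.006,0],
  [-0.016,-0.005,0.312,0,0,0.006,0],
  [-0.016,-0.005,0.312,0,0,0.006,0],
])

```text
time: 6.97
tcp_pos: [0.5498, -0.3095, 0.1375]
tool_rot: [[0.361, 0.932, 0.001], [0.932, -0.361, -0.0], [-0.0, 0.001, -1.0]]
wrist_force: [0.7, -0.2, -1.5]
opening: 0.0102
grip_force: 58.6
```

Request:
drive_tool([
  [0,0,0.008,0,0,0,0],
  [0,0,0.016,0,0,0,0],
  [0,0,0.024,0,0,0,0],
  [0,0,0.032,0,0,0,0],
  [0,0,0.036,0,0,0,0],
  [0,0,0.036,0,0,0,0],
  [0,0,0.036,0,0,0,0],
])

```text
time: 7.55
tcp_pos: [0.5493, -0.3093, 0.1296]
tool_rot: [[0.361, 0.932, -0.0], [0.932, -0.361, 0.0], [0.0, -0.0, -1.0]]
wrist_force: [-1.4, -0.1, -2.3]
opening: 0.0109
grip_force: 58.7
```

Request:
drive_tool([
  [0,0,0.006,0,0,0,0],
  [0,0,0.012,0,0,0,0],
  [0,0,0.016,0,0,0,0],
  [0,0,0.02,0,0,0,0],
  [0,0,0.023,0,0,0,0],
  [0,0,0.025,0,0,0,0],
  [0,0,0.025,0,0,0,0],
  [0,0,0.025,0,0,0,0],
])

```text
time: 8.22
tcp_pos: [0.5494, -0.3093, 0.1247]
tool_rot: [[0.361, 0.932, -0.0], [0.932, -0.361, 0.0], [0.0, -0.0, -1.0]]
wrist_force: [-0.2, -0.5, -2.5]
opening: 0.0109
grip_force: 58.7
```

Request:
drive_tool([
  [0,0,0.003,0,0,0,0],
  [0,0,0.006,0,0,0,0],
  [0,0,0.006,0,0,0,0],
  [0,0,0.006,0,0,0,0],
])

```text
time: 8.55
tcp_pos: [0.5495, -0.3094, 0.1244]
tool_rot: [[0.361, 0.932, 0.001], [0.932, -0.361, -0.0], [-0.0, 0.001, -1.0]]
wrist_force: [-2.1, 1.1, 5.7]
opening: 0.0111
grip_force: 59.7
```

Request:
drive_tool([
  [0,0,0,0,0,0,0.1],
  [0,0,0,0,0,0,0.3],
  [0,0,0,0,0,0,0.5],
  [0,0,0,0,0,0,0.5],
  [0,0,0,0,0,0,0.5],
  [0,0,-0.05,0,0,0,0.5],
  [0,0,-0.15,0,0,0,0.5],
  [0,0,-0.3,0,0,0,0.5],
  [0,0,-0.45,0,0,0,0.5],
  [0,0,-0.45,0,0,0,0.5],
])

```text
time: 9.38
tcp_pos: [0.5523, -0.3109, 0.2208]
tool_rot: [[0.361, 0.932, 0.008], [0.932, -0.361, -0.005], [-0.001, 0.01, -1.0]]
wrist_force: [0.4, 0.1, 0.7]
opening: 0.0429
grip_force: 0.0
```

```bash
python3 -c "
from go import *
plan([((.5135,.283,.15),-17),((.5135,.283,.014),-17)])"
```

```text
t 9.38 tcp [ 0.5523 -0.3109  0.2208] yaw -21.18 op 0.0429 grip 0.0 F [0.4 0.1 0.7]
[0.99, -0.4611, 0.124, 0.0045, 0.0008, -0.0341] rows 7
[0.99, -0.4289, 0.1247, 0.0044, 0.0008, -0.0337] rows 7
[0.7481, -0.3005, 0.0948, 0.0033, 0.0006, -0.0252] rows 5
[0.0, -0.0, 0.68, -0.0, 0.0, -0.0] rows 5
```

Request:
drive_tool([
  [0.2,-0.092,0,0,0,-0.034,0.6],
  [0.4,-0.185,0.02,0,0,-0.034,0.6],
  [0.6,-0.28,0.05,0,0,-0.034,0.6],
  [0.8,-0.37,0.1,0,0,-0.034,0.6],
  [0.99,-0.461,0.124,0,0,-0.034,0.6],
  [0.99,-0.461,0.124,0,0,-0.034,0.6],
])

```text
time: 9.88
tcp_pos: [0.5337, -0.0866, 0.1885]
tool_rot: [[0.333, 0.943, -0.001], [0.943, -0.333, 0.002], [0.002, -0.002, -1.0]]
wrist_force: [0.4, -0.5, 0.1]
opening: 0.0514
grip_force: 0.0
```

Request:
drive_tool([
  [0.2,-0.087,0.025,0,0,-0.034,0.6],
  [0.4,-0.174,0.05,0,0,-0.034,0.6],
  [0.6,-0.26,0.075,0,0,-0.034,0.6],
  [0.8,-0.347,0.1,0,0,-0.034,0.6],
  [0.99,-0.429,0.125,0,0,-0.034,0.6],
  [0.99,-0.429,0.125,0,0,-0.034,0.6],
])

```text
time: 10.38
tcp_pos: [0.5203, 0.1289, 0.1637]
tool_rot: [[0.306, 0.952, 0.0], [0.952, -0.306, 0.002], [0.002, -0.001, -1.0]]
wrist_force: [-0.3, -0.5, -0.8]
opening: 0.0513
grip_force: 0.0
```

Request:
drive_tool([
  [0.2,-0.08,0.025,0,0,-0.025,0.6],
  [0.4,-0.16,0.05,0,0,-0.025,0.6],
  [0.58,-0.233,0.075,0,0,-0.025,0.6],
  [0.7,-0.28,0.095,0,0,-0.025,0.6],
  [0.748,-0.3,0.095,0,0,-0.025,0.6],
  [0.748,-0.3,0.095,0,0,-0.025,0.6],
  [0.748,-0.3,0.095,0,0,-0.025,0.6],
  [0.748,-0.3,0.095,0,0,-0.025,0.6],
])

```text
time: 11.05
tcp_pos: [0.5107, 0.2832, 0.1451]
tool_rot: [[0.294, 0.956, 0.0], [0.956, -0.294, -0.001], [-0.001, 0.001, -1.0]]
wrist_force: [-0.7, 0.0, 0.8]
opening: 0.0514
grip_force: 0.0
```

```bash
python3 -c "
from go import *
plan([((.5135,.283,.014),-17)])
t=manip.camera('top');s=manip.camera('scene'); cv2.imwrite('pics/top5.png',t); cv2.imwrite('pics/scene5.png',s)
cr=lambda im,x,y,w,h,W,H:cv2.resize(im[y:y+h,x:x+w],(W,H),interpolation=cv2.INTER_CUBIC)
im=np.hstack([cr(t,420,165,100,150,400,600),np.vstack([cr(s,55,205,130,130,400,400),cr(s,370,175,100,50,400,200)])])
cv2.imwrite('pics/z5.png',cv2.convertScaleAbs(im,alpha=1.4))"
```

```text
t 11.05 tcp [0.5107 0.2832 0.1451] yaw -17.08 op 0.0514 grip 0.0 F [-0.7  0.   0.8]
[0.0034, 0.0132, 0.6555, 0.0007, 0.0007, -0.0019] rows 5
```

View pics/z5.png

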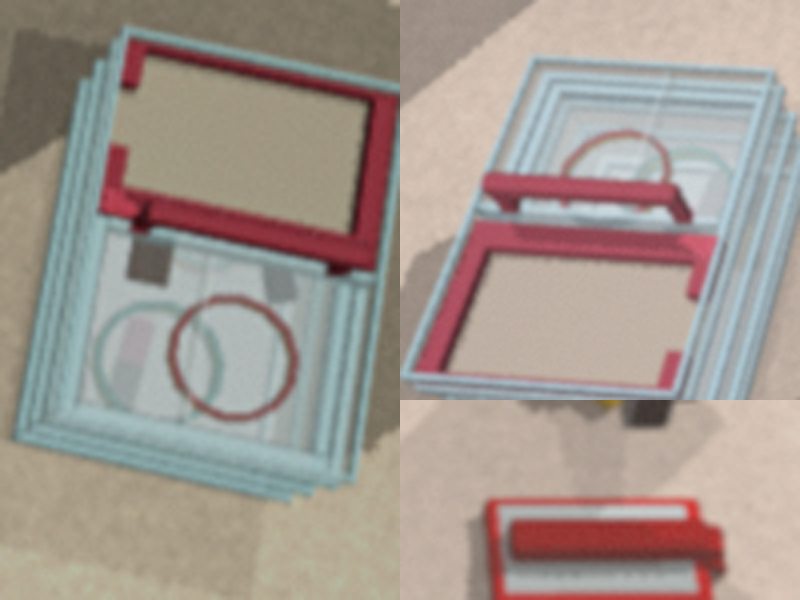

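The tray sits nested, square with the stack and with no step at the rim. The mirror's handle is under the open fingers, so I'll go down and grip it.

Request:
drive_tool([
  [0.003,0.012,0.1,0,0,-0.002,0.6],
  [0.003,0.012,0.25,0,0,-0.002,0.6],
  [0.003,0.012,0.4,0,0,-0.002,0.6],
  [0.003,0.012,0.52,0,0,-0.002,0.6],
  [0.003,0.012,0.59,0,0,-0.002,0.6],
  [0.003,0.012,0.63,0,0,-0.002,0.6],
  [0.003,0.012,0.65,0,0,-0.002,0.6],
  [0.003,0.012,0.655,0,0,-0.002,0.6],
  [0.003,0.012,0.655,0,0,-0.002,0.6],
  [0.003,0.012,0.655,0,0,-0.002,0.6],
], grip_force=60)

```text
time: 11.98
tcp_pos: [0.5138, 0.285, 0.015]
tool_rot: [[0.291, 0.957, 0.002], [0.957, -0.291, 0.001], [0.001, 0.001, -1.0]]
wrist_force: [-0.3, -0.0, -0.1]
opening: 0.0517
grip_force: 0.0
```

Request:
drive_tool([
  [0,0,0,0,0,0,0.45],
  [0,0,0,0,0,0,0.35],
  [0,0,0,0,0,0,0.25],
  [0,0,0,0,0,0,0.15],
  [0,0,0,0,0,0,0.1],
  [0,0,0,0,0,0,0],
  [0,0,0,0,0,0,0],
  [0,0,0,0,0,0,0],
])

```text
time: 12.65
tcp_pos: [0.513, 0.2851, 0.0146]
tool_rot: [[0.291, 0.957, 0.001], [0.957, -0.291, 0.001], [0.001, 0.0, -1.0]]
wrist_force: [-1.5, -1.4, 5.3]
opening: 0.0201
grip_force: 59.6
```

```bash
python3 -c "
from go import *
plan([((.514,.283,.22),-17),((.6067,-.3276,.22),-21)])"
```

```text
t 12.65 tcp [0.513  0.2851 0.0146] yaw -16.89 op 0.0201 grip 59.6 F [-1.5 -1.4  5.3]
[-0.0073, 0.008, -0.99, 0.0006, -0.0011, 0.0023] rows 6
[-0.0003, 0.0003, -0.0369, 0.0, -0.0, 0.0001] rows 2
[-0.99, 0.475, 0.0, 0.0, 0.0, 0.0316] rows 7
[-0.99, 0.5056, 0.0, 0.0, 0.0, 0.032] rows 7
[-0.7719, 0.419, 0.0, -0.0, -0.0, 0.0253] rows 6
```

Request:
drive_tool([
  [0,0,-0.02,0,0,0,0],
  [0,0,-0.06,0,0,0,0],
  [0,0,-0.16,0,0,0,0],
  [0,0,-0.28,0,0,0,0],
  [0,0,-0.42,0,0,0,0],
  [0,0,-0.56,0,0,0,0],
  [0,0,-0.7,0,0,0,0],
  [0,0,-0.84,0,0,0,0],
  [0,0,-0.95,0,0,0,0],
  [0,0,-1,0,0,0,0],
])

```text
time: 13.48
tcp_pos: [0.5141, 0.2854, 0.2178]
tool_rot: [[0.291, 0.957, 0.004], [0.957, -0.291, 0.002], [0.003, 0.004, -1.0]]
wrist_force: [0.8, -0.8, -1.4]
opening: 0.02
grip_force: 58.9
```

Request:
drive_tool([
  [-0.05,0.024,0,0,0,0.002,0],
  [-0.15,0.072,0,0,0,0.005,0],
  [-0.28,0.134,0,0,0,0.009,0],
  [-0.42,0.2,0,0,0,0.013,0],
  [-0.56,0.269,0,0,0,0.018,0],
  [-0.7,0.336,0,0,0,0.022,0],
  [-0.85,0.408,0,0,0,0.027,0],
  [-0.99,0.475,0,0,0,0.032,0],
])

```text
time: 14.15
tcp_pos: [0.5447, 0.065, 0.2116]
tool_rot: [[0.315, 0.949, -0.003], [0.949, -0.315, -0.001], [-0.002, -0.003, -1.0]]
wrist_force: [0.4, 0.1, -1.6]
opening: 0.0202
grip_force: 58.9
```

Request:
drive_tool([
  [-0.14,0.072,0,0,0,0.005,0],
  [-0.28,0.143,0,0,0,0.009,0],
  [-0.42,0.215,0,0,0,0.014,0],
  [-0.56,0.286,0,0,0,0.018,0],
  [-0.7,0.358,0,0,0,0.023,0],
  [-0.84,0.429,0,0,0,0.027,0],
  [-0.99,0.506,0,0,0,0.032,0],
])

```text
time: 14.73
tcp_pos: [0.5781, -0.154, 0.2115]
tool_rot: [[0.339, 0.941, -0.003], [0.941, -0.339, 0.001], [-0.0, -0.003, -1.0]]
wrist_force: [0.1, -0.5, -1.8]
opening: 0.0201
grip_force: 58.9
```

Request:
drive_tool([
  [-0.13,0.071,0,0,0,0.005,0],
  [-0.26,0.141,0,0,0,0.01,0],
  [-0.4,0.217,0,0,0,0.015,0],
  [-0.54,0.293,0,0,0,0.02,0],
  [-0.66,0.358,0,0,0,0.025,0],
  [-0.74,0.402,0,0,0,0.025,0],
  [-0.772,0.419,0,0,0,0.025,0],
  [-0.772,0.419,0,0,0,0.025,0],
  [-0.772,0.419,0,0,0,0.025,0],
])

```text
time: 15.48
tcp_pos: [0.6053, -0.3254, 0.2122]
tool_rot: [[0.357, 0.934, -0.002], [0.934, -0.357, 0.002], [0.001, -0.003, -1.0]]
wrist_force: [0.0, -0.1, -2.2]
opening: 0.0204
grip_force: 59.0
```

```bash
python3 -c "
from go import *
plan([((.6067,-.3276,.160),-21)])"
```

```text
t 15.48 tcp [ 0.6053 -0.3254  0.2122] yaw -20.95 op 0.0204 grip 59.0 F [ 0.  -0.1 -2.2]
[-0.008, 0.0112, 0.2607, -0.0034, -0.001, 0.0012] rows 3
```

Request:
drive_tool([
  [-0.008,0.011,0.04,-0.003,0,0,0],
  [-0.008,0.011,0.1,-0.003,0,0,0],
  [-0.008,0.011,0.18,-0.003,0,0,0],
  [-0.008,0.011,0.25,-0.003,0,0,0],
  [-0.008,0.011,0.29,-0.003,0,0,0],
  [-0.008,0.011,0.31,-0.003,0,0,0],
  [-0.008,0.011,0.31,-0.003,0,0,0],
  [-0.008,0.011,0.31,-0.003,0,0,0],
  [-0.008,0.011,0.31,-0.003,0,0,0],
])

```text
time: 16.23
tcp_pos: [0.6084, -0.3282, 0.1526]
tool_rot: [[0.357, 0.934, 0.003], [0.934, -0.357, -0.002], [-0.0, 0.004, -1.0]]
wrist_force: [0.7, 0.4, -1.3]
opening: 0.0202
grip_force: 59.0
```

```bash
python3 -c "
from go import *
plan([((.6067,-.3276,.150),-21)])
t=manip.camera('top');s=manip.camera('scene'); cv2.imwrite('pics/top6.png',t); cv2.imwrite('pics/scene6.png',s)
cr=lambda im,x,y,w,h,W,H:cv2.resize(im[y:y+h,x:x+w],(W,H),interpolation=cv2.INTER_CUBIC)
im=np.hstack([cr(t,430,160,100,100,400,400),cr(s,40,255,133,133,400,400)])
cv2.imwrite('pics/z6.png',cv2.convertScaleAbs(im,alpha=1.4))"
```

```text
t 16.23 tcp [ 0.6084 -0.3282  0.1526] yaw -20.9 op 0.0202 grip 59.0 F [ 0.7  0.4 -1.3]
[0.0, -0.0091, 0.0131, 0.0048, 0.0002, 0.0022] rows 2
```

View pics/z6.png

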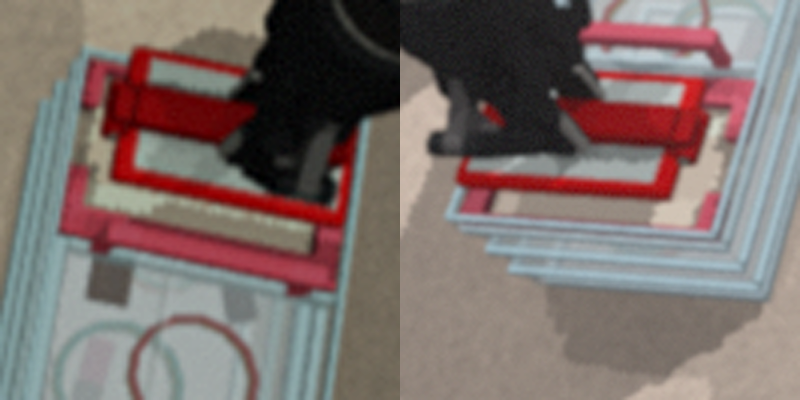

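```bash
python3 -c "
from go import *
yaw=np.radians(-20.9); X=np.array([np.cos(yaw),np.sin(yaw)]);Y=np.array([-X[1],X[0]])
zt=.116; zm=.150
W=lambda n,L,o,s,z: ray(n,unz(L,o,s),z)[:,:2]
loc={}
t=W('top',[(125,26),(353,482)],(420,165),4,zt)
s=W('scene',[(282,395),(5,375),(132,57),(375,70)],(55,205),400/130,zt)
print('tray top',t.mean(0),np.linalg.norm(t[0]-t[1]),'(diag .258)'); print('tray scene',rect(s,.21,.15))
tc=[t.mean(0),s.mean(0)]
m=W('top',[(133,47),(115,178),(345,222)],(430,160),4,zm); ms=W('scene',[(303,75),(272,196),(60,183)],(40,255),400/133,zm)
for n,c,A,opp in (('top',tc[0],m,(m[0]+m[2])/2),('scene',tc[1],ms,(ms[0]+ms[2])/2)):
    e=(A[0]-A[1])*(1 if n=='top' else -1)
    print(n,'mirror c',opp,'edge yaw',np.degrees(np.arctan2(e[1],e[0])),np.linalg.norm(e),'rel recess x,y',(opp-c)@X-.06,(opp-c)@Y)
"
```

```text
tray top [ 0.55132639 -0.30651525] 0.2566333029365177 (diag .258)
tray scene (array([ 0.55258987, -0.3045362 ]), np.float64(-0.36015462423070116), np.float64(0.0018700951586639591), [np.float64(0.14981625929511364), np.float64(0.2065294615123145), np.float64(0.14938601766849982), np.float64(0.2075070363718376)])
top mirror c [ 0.60839534 -0.32770617] edge yaw -19.27123511010605 0.06947942023981891 rel recess x,y 0.0008736741752702337 0.0005620126568428654
scene mirror c [ 0.61071951 -0.3265993 ] edge yaw -17.529497123026015 0.07143098815906376 rel recess x,y 0.0021757117804369827 0.00012560962556777688
```

```bash
python3 -c "
from go import *
a=ray('top',unz([(115,178),(345,222)],(430,160),4),.15); b=ray('scene',unz([(272,196),(60,183)],(40,255),400/133),.15)
c=ray('top',unz([(125,26),(400,92)],(420,165),4),.116);
for q in(a,b,c): d=q[0]-q[1]; print(np.degrees(np.arctan2(d[1],d[0]))-90,np.linalg.norm(d))
plan([((.6073,-.3277,.150),-21.1),((.6073,-.3277,.1296),-21.1)])
"
```

```text
-19.520156968523537 0.11291840224900794
-20.57558195823532 0.11333994364674778
-22.596507666679216 0.14382001233777456
t 16.33 tcp [ 0.6084 -0.3284  0.1527] yaw -20.91 op 0.0206 grip 59.0 F [ 0.3 -0.4 -1.4]
[0.0012, -0.0065, 0.0136, 0.0051, 0.0002, 0.0043] rows 2
[-0.0, 0.0, 0.102, -0.0, 0.0, 0.0] rows 2
```

Request:
drive_tool([
  [0.001,-0.006,0.02,0.004,0,0.017,0],
  [0.001,-0.006,0.05,0.004,0,0.017,0],
  [0.001,-0.006,0.08,0.004,0,0.017,0],
  [0.001,-0.006,0.1,0.004,0,0.017,0],
  [0.001,-0.006,0.115,0.004,0,0.017,0],
  [0.001,-0.006,0.122,0.004,0,0.017,0],
  [0.001,-0.006,0.122,0.004,0,0.017,0],
  [0.001,-0.006,0.122,0.004,0,0.017,0],
])

```text
time: 17.0
tcp_pos: [0.6069, -0.3275, 0.1272]
tool_rot: [[0.369, 0.929, -0.001], [0.929, -0.369, 0.0], [0.0, -0.001, -1.0]]
wrist_force: [-0.7, -0.6, -1.3]
opening: 0.0201
grip_force: 59.0
```

Request:
drive_tool([
  [0,0,0.006,0,0,0,0],
  [0,0,0.012,0,0,0,0],
  [0,0,0.018,0,0,0,0],
  [0,0,0.024,0,0,0,0],
  [0,0,0.028,0,0,0,0],
  [0,0,0.028,0,0,0,0],
])

```text
time: 17.5
tcp_pos: [0.6067, -0.3275, 0.1214]
tool_rot: [[0.369, 0.929, -0.001], [0.929, -0.369, 0.0], [0.0, -0.001, -1.0]]
wrist_force: [-0.1, -0.2, -1.5]
opening: 0.0206
grip_force: 59.0
```

Request:
drive_tool([
  [0,0,0.005,0,0,0,0],
  [0,0,0.01,0,0,0,0],
  [0,0,0.015,0,0,0,0],
  [0,0,0.02,0,0,0,0],
  [0,0,0.024,0,0,0,0],
  [0,0,0.026,0,0,0,0],
  [0,0,0.026,0,0,0,0],
  [0,0,0.026,0,0,0,0],
])

```text
time: 18.17
tcp_pos: [0.6068, -0.3275, 0.1165]
tool_rot: [[0.369, 0.929, -0.001], [0.929, -0.369, 0.0], [0.0, -0.001, -1.0]]
wrist_force: [-0.0, 0.1, -0.8]
opening: 0.0203
grip_force: 59.0
```

Request:
drive_tool([
  [0,0,0.003,0,0,0,0],
  [0,0,0.004,0,0,0,0],
  [0,0,0.004,0,0,0,0],
])

```text
time: 18.42
tcp_pos: [0.6069, -0.3275, 0.1157]
tool_rot: [[0.369, 0.929, -0.001], [0.929, -0.369, 0.0], [-0.0, -0.001, -1.0]]
wrist_force: [1.0, -0.4, -1.4]
opening: 0.0202
grip_force: 59.0
```

Now within a millimetre of the recess floor and still no contact, so I'll nudge down a bit more.

Request:
drive_tool([
  [0,0,0.002,0,0,0,0],
  [0,0,0.004,0,0,0,0],
  [0,0,0.004,0,0,0,0],
  [0,0,0.004,0,0,0,0],
])

```text
time: 18.75
tcp_pos: [0.6069, -0.3276, 0.1156]
tool_rot: [[0.369, 0.929, -0.0], [0.929, -0.369, 0.0], [-0.0, -0.0, -1.0]]
wrist_force: [-2.5, 1.1, 6.0]
opening: 0.0204
grip_force: 59.7
```

Contact came at the expected seated height. I'll open to about 42 mm and lift away, then check.

Request:
drive_tool([
  [0,0,0,0,0,0,0.3],
  [0,0,0,0,0,0,0.4],
  [0,0,0,0,0,0,0.5],
  [0,0,0,0,0,0,0.5],
  [0,0,0,0,0,0,0.5],
  [0,0,-0.05,0,0,0,0.5],
  [0,0,-0.15,0,0,0,0.5],
  [0,0,-0.3,0,0,0,0.5],
  [0,0,-0.5,0,0,0,0.5],
  [0,0,-0.6,0,0,0,0.5],
])

```text
time: 19.58
tcp_pos: [0.608, -0.3282, 0.2403]
tool_rot: [[0.369, 0.929, 0.004], [0.929, -0.369, -0.002], [-0.001, 0.004, -1.0]]
wrist_force: [1.9, -0.7, 0.4]
opening: 0.0428
grip_force: 0.0
```

Request:
drive_tool([
  [0.2,-0.2,0,0,0,0,0.5],
  [0.4,-0.4,0,0,0,0,0.5],
  [0.6,-0.4,0,0,0,0,0.5],
  [0.8,-0.4,0,0,0,0,0.5],
  [1,-0.4,0,0,0,0,0.5],
  [1,-0.4,0,0,0,0,0.5],
  [1,-0.4,0,0,0,0,0.5],
  [1,-0.4,0,0,0,0,0.5],
])

```text
time: 20.25
tcp_pos: [0.6068, -0.1112, 0.2357]
tool_rot: [[0.367, 0.93, -0.0], [0.93, -0.367, -0.0], [-0.0, -0.0, -1.0]]
wrist_force: [-0.1, -0.4, 0.7]
opening: 0.0429
grip_force: 0.0
```

```bash
python3 -c "
from go import *
plan([])
t=manip.camera('top');s=manip.camera('scene')
cr=lambda im,x,y,w,h,W,H:cv2.resize(im[y:y+h,x:x+w],(W,H),interpolation=cv2.INTER_CUBIC)
im=np.hstack([cr(t,425,160,100,150,400,600),np.vstack([cr(s,45,205,140,140,400,400),cr(s,180,280,300,150,400,200)])])
cv2.imwrite('pics/z7.png',cv2.convertScaleAbs(im,alpha=1.4))"
```

```text
t 20.25 tcp [ 0.6068 -0.1112  0.2357] yaw -21.54 op 0.0429 grip 0.0 F [-0.1 -0.4  0.7]
```

View pics/z7.png

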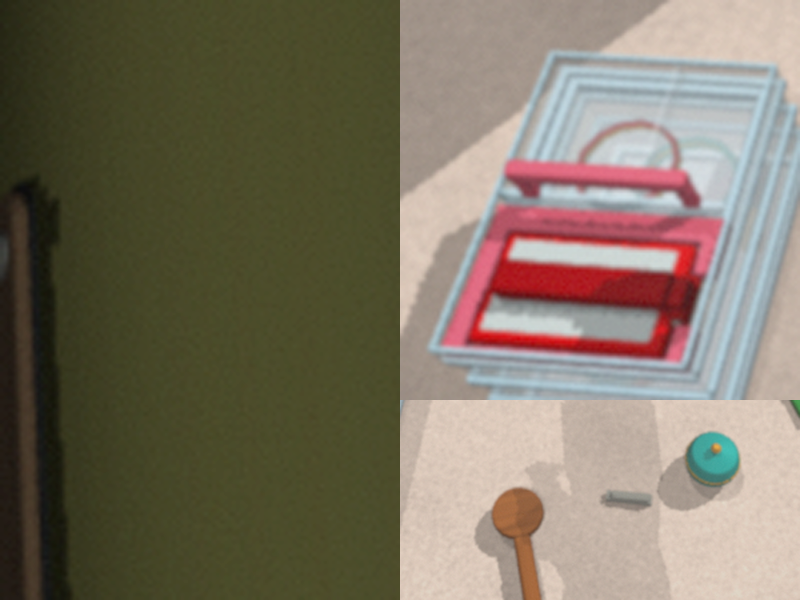

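The scene view shows the mirror lying flat in the pink recess (centre near (585,295) in the crop) with its hinge in the right-hand notch. The tray is nested square on the stack, and the pot, brush and clipper haven't moved. I'm handing the job in.

```bash
python3 -c "
from go import *
print(manip.job_done())"
```

```text
the job is handed in; nothing more can be done
None
```

The job is handed in at about 20 s. The last scene-camera picture shows the tray nested level and square on the stack, the mirror flat in its recess with the hinge in the notch, and the pot, hairbrush and clipper unmoved; the arm blocked the top camera for that final check, and no verdict came back.

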